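Close up the bench test kiln

ROBOT

A 6-joint arm with a two-finger parallel gripper is mounted at the origin on a cart in front of the work surface, level with it; the furniture and walls round the work are solid. World frame = base frame: x ahead of the robot, y to its left, z up, the work surface at z = 0. Lengths are in m, angles in rad, forces in N, time in s.
With the tool pointing down it reaches from about 0.375 to 0.9 m from the base axis. Payload 3.1 kg.
Tool frame: the origin (TCP) lies between the finger pads; the fingertips stand 25 mm ahead of it and the grasp point (between the pads) lies 6 mm ahead of it; y points along the fingers, x is the direction in which the jaws open and shut, and the axes are right-handed (so a half turn about y gives the same grasp; the last joint's range is limited). The gripper opens to 87 mm and grips with 3 to 60 N. Pads are 19 mm wide; open, the fingers measure 117 mm over their backs; the gripper's body (75 mm by 190 mm) begins 51 mm behind the grasp point.
Start: joints at [-1.329, 0.527, 1.433, -0, 1.181, -0.178], TCP at [0.255, -0.571, 0.248] pointing down, gripper open.
Joint ranges: [-3.08, 3.08], [-0.75, 2.2], [0.22, 2.44], [-1.43, 4.57], [0, 2.65], [-2.85, 2.85]. Speed limits (rad/s): [2.79, 2.79, 3.14, 3.14, 3.14, 3.14].

INTERFACE

Orientations are given as a unit quaternion [x, y, z, w].
In Python, from rig import robot gives the robot as it stands.
- The arm moves only by the tool carry_out, never from a script. Its argument "moves" is a list of rows, each a list of 7 numbers: the opening, from 0 (shut) to 1 (fully open), then the shift along the tool's x, y, z in cm, then the turn, a rotation vector about the tool's x, y, z in rad. In form: [[grip, x, y, z, rx, ry, rz], ...]. A call has 1 to 20 rows; each row is the pose to reach, as a shift and turn from the pose commanded when the call began, along the tool's axes at that moment; what a row does not reach only later rows make up. A row lasts 1/10 s, in which the tool goes at most 50 mm and 8.59 degrees, less where a joint would pass 70% of its speed; a pose out of reach is approached as far as the arm can. A call with a gripper value outside its range is refused whole. The fingers move at their own pace and stop on an object; "force" is the grip in N (left out, the last holds). Time passes only in rows, so rows that repeat a pose let the fingers close. It gives the time, the measured TCP pose, the force and the opening at its end, in the units of the state.
- robot.get_obs(): the state, without advancing time (a new reading comes with each control period).
- robot.camera(name): name is "scene" or "side" or "wrist"; returns the picture (400x640x3 uint8, red, green, blue); there is no depth.
- robot.camera_params(name): a dict with "fx", "fy", "cx", "cy" (pixels), "extrinsics" (4x4, takes a point from camera to world coordinates); the wrist camera has in their place "mount" (4x4, takes a point from camera to tool coordinates, whose origin is the TCP and whose axes are the tool frame's). Camera axes: x right, y down, z forward; pixel columns grow to the right and rows downward; lengths in m; the calibration is good to about 2 mm. A picture is of the moment at which its call begins: read the wrist's pose just before it. camera_params takes no time and is no camera call.
- robot.hand_in(): hands the job in, once; it reports no verdict.
The state is a dict: "time": time; "q": joint angles; "joint_velocities": joint speeds; "joint_torque": joint torques, N m; "position": TCP position; "tool_rot": TCP orientation; "ft_force": force on the tool from outside, world axes, zero at the start; "moment": the same for the moment, N m; "grip_width": finger opening in m.
Only numpy, scipy, OpenCV 4.12 (cv2) and the standard library are available. Lean on these libraries where they do the work, as an engineer would, in place of code of your own. Each camera call takes 0.05 s, during which the arm holds its last target.

TASK

The test tiles are set and the little bench kiln is to be closed up: with your fingertips ease its door fully shut without slamming it, push the bolt on the blue control column fully across into the keeper on the door, and push the damper on the roof fully back so that it covers the vent. Leave the jars, tile, timer, plaster plug and brush round it standing and lying where they are.

Things in the scene. Friction and masses are not known exactly. Their poses are not given: they have to be found in the camera images.
- kiln: Bench kiln, fixed on the table: 330 mm wide (y), 220 deep (x), 260 high; steel door at its right, blue control column at its left. Origin: centre of its underside; own x points front to back, y to its left. Offsets below are (x, y, z) mm in this frame. Flat roof at z 260. Column: y 65 to 165, its face at x -130. Door when shut: outer face at x -132, y -140 to 55, z 74 to 254.
- kiln_door (a joint): Door angle, rad: 0 = fully shut (a stop), grows as it opens to the front; starts 0.5 to 1.05. Steel panel 195 mm wide on an upright hinge axis at its right edge, the free edge at the left. It stays where left and moves with 1 to 3 N at mid-width. Slammed means faster than 1.2 rad/s within the last 0.15 rad.
- door_hinge (a point): Hinge axis of the door at table height, at (-110, -145, 0). The door's outer face lies 22 mm in front of this axis (towards -x when shut).
- door_face (a point): Smooth spot to push, on the door's outer face 125 mm from the hinge axis, 215 mm above the table (39 mm under the door's top edge). Axes are the door's: -x straight out of the outer face, +y from hinge to free edge. Clear from 40 to 165 mm from the hinge axis; beyond are the keeper (175 to 193 mm, z 200 to 250, 22 mm proud) and a black pull handle (180 mm, z 95 to 165, 29 mm proud).
- kiln_bolt (a joint): Bolt travel, m: 0 = drawn back to the kiln's left, 0.040 = fully across (a stop), along the kiln's -y. Starts at 0 to 0.006. Slides with 1 to 2 N, stays where left. A 10 mm round rod that meets the door's keeper at about 0.020 and is through it at 0.034. It enters only with the door shut; pushed across early it keeps the door from shutting.
- bolt_knob (a point): Centre of the bolt's black upright knob, 18 mm across, z 212 to 265 (this point at 235), its axis 42 mm in front of the column's face; at (-172, 130, 235) when drawn back. Free space to its left (+y) and in front; the bolt's guides reach 20 mm out of the column's face, so a fingertip level with the knob's axis passes in front of them.
- kiln_damper (a joint): Damper travel, m: 0 = pushed fully back (a stop), the vent hole wholly covered; grows as it is drawn to the kiln's front. Starts 0.030 to 0.046 open. Slides along the kiln's x with 1 to 2 N and stays where left.
- damper_tab (a point): Middle of the front face of the damper's upright tab on the roof: 40 mm wide (y), 4 mm thick, top at z 293, this point at z 278; at (-29.5, -42.5, 278) when closed, farther to the front (-x) when open. It is pushed towards the kiln's +x. Two rails 8.5 mm high run either side, 22 to 34 mm from its middle.
- orange_jar: Loose colour jar with orange label band and black lid, 48 mm across, 58 mm high; origin under its centre. Bystander.
- blue_jar: Loose colour jar with blue band and white lid, 48 mm across, 58 mm high; origin under its centre. Bystander.
- spare_tile: Loose glazed test tile lying flat, 46 x 71 x 9 mm; origin under its centre. Bystander.
- timer: Loose round dial timer, 63 mm across, 52 mm high; origin under its centre. Bystander.
- big_plug: Loose white plaster plug, 44 mm across, 34 mm high; origin under its centre. Bystander.
- brush: Loose flat black brush lying down, 133 x 18 x 11 mm; origin under its centre. Bystander.

How it is judged:
By the outcome, as a careful person would: the job done as asked, in the order asked, and still so for the second after the job is handed in, with the robot touching nothing.
It also fails if it takes over 58 s, if anything falls off the work surface, if the arm or the gripper's body presses on something with over 40 N, if the wrist force passes 120 N, or if a joint passes its speed limit or range.

## Working session

There is one attempt and no reset: what is moved stays moved. The work goes in short steps, Python scripts to look and compute and a tool call to move; the robot and the scene stay as the last step left them, time stands still between calls to the robot, and variables do not carry over. Pictures are saved under pics/ and viewed, and the job is handed in when it is done.

Besides the shell and the picture viewer there is one more tool, called after "Call:" in YAML: its name, and indented under it one key for each argument. carry_out: Moves the arm, as the interface text tells. Its arguments: {"type":"object","properties":{"moves":{"type":"array"},"force":{"type":"number"}},"required":["moves"]}

```bash
mkdir -p pics; ls; python3 - <<'E'
from rig import robot
import cv2,numpy as np
o=robot.get_obs();print(o)
for n in ["scene","side","wrist"]:
    im=robot.camera(n);cv2.imwrite(f"pics/{n}0.png",im[:,:,::-1])
    p=robot.camera_params(n);print(n,{k:(np.round(v,4).tolist() if not np.isscalar(v) else v) for k,v in p.items()})
E
```

```text
pics
{'time': 0.0, 'q': array([-1.32949168e+00,  5.28451063e-01,  1.43392359e+00, -2.54992513e-05,
        1.18140606e+00, -1.78532314e-01]), 'joint_velocities': array([-1.13929744e-03, -1.52959177e-03, -1.86499741e-03,  1.11043648e-04,
        4.69903454e-04, -1.53120719e-05]), 'joint_torque': array([ 8.01573078e-04, -4.40039635e+01, -1.76590741e+01,  6.35130052e-02,
        5.83134172e-02, -1.43945490e-04]), 'position': array([ 0.25459078, -0.57003527,  0.2465741 ]), 'tool_rot': array([-0.59269205,  0.38540038, -0.38426114,  0.59373905]), 'ft_force': array([ 0.15084572, -0.13148431,  0.06356745]), 'moment': array([ 0.02423292, -0.02099259, -0.02374235]), 'grip_width': 0.08696623693210723}
scene {'fx': 371.7826698272091, 'fy': 371.7826698272091, 'cx': 323.5102519405012, 'cy': 197.06187145670216, 'extrinsics': [[-0.7384, -0.512, 0.4389, 0.0885], [-0.6743, 0.5571, -0.4846, 0.5987], [0.0036, -0.6538, -0.7566, 0.9245], [0.0, 0.0, 0.0, 1.0]]}
side {'fx': 363.59785805510586, 'fy': 363.59785805510586, 'cx': 320.70129978819335, 'cy': 198.50364947411595, 'extrinsics': [[-0.8671, -0.1774, 0.4655, 0.1016], [-0.498, 0.3321, -0.8011, 0.8751], [-0.0124, -0.9264, -0.3763, 0.5326], [0.0, 0.0, 0.0, 1.0]]}
wrist {'fx': 296.6316007208903, 'fy': 296.6316007208903, 'cx': 318.28694609210487, 'cy': 196.26947184290884, 'mount': [[1.0, -0.0001, 0.0009, 0.0006], [-0.0009, -0.2451, 0.9695, -0.1378], [0.0001, -0.9695, -0.2451, 0.0663], [0.0, 0.0, 0.0, 1.0]]}
```

View pics/scene0.png

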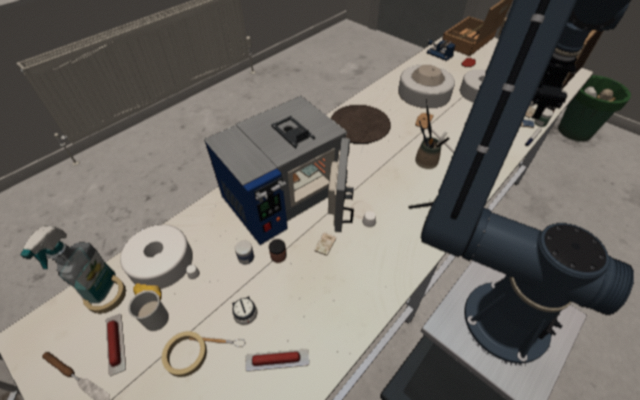

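View pics/side0.png

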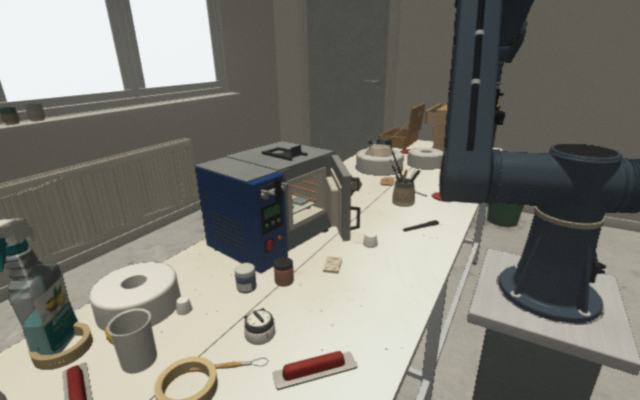

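View pics/wrist0.png

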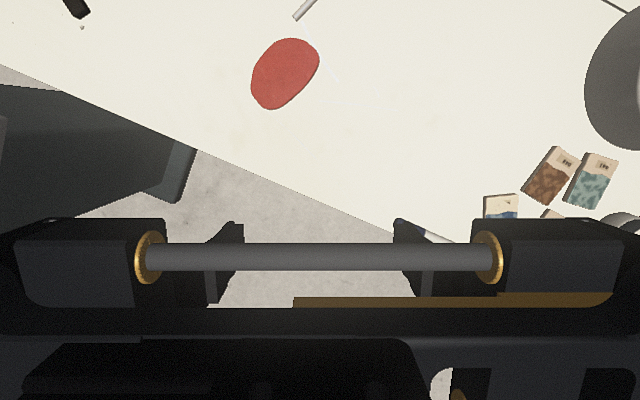

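```bash
python3 - <<'E'
import cv2
a=cv2.imread("pics/scene0.png")[85:265,195:395];cv2.imwrite("pics/s_c.png",cv2.resize(a,None,fx=4,fy=4,interpolation=cv2.INTER_CUBIC)[:600*2])
cv2.imwrite("pics/s_c.png",cv2.resize(a[:150],None,fx=4,fy=4,interpolation=cv2.INTER_CUBIC))
a=cv2.imread("pics/side0.png")[130:280,190:390];cv2.imwrite("pics/d_c.png",cv2.resize(a,None,fx=4,fy=4,interpolation=cv2.INTER_CUBIC))
E
```

```text
(no output)
```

View pics/s_c.png

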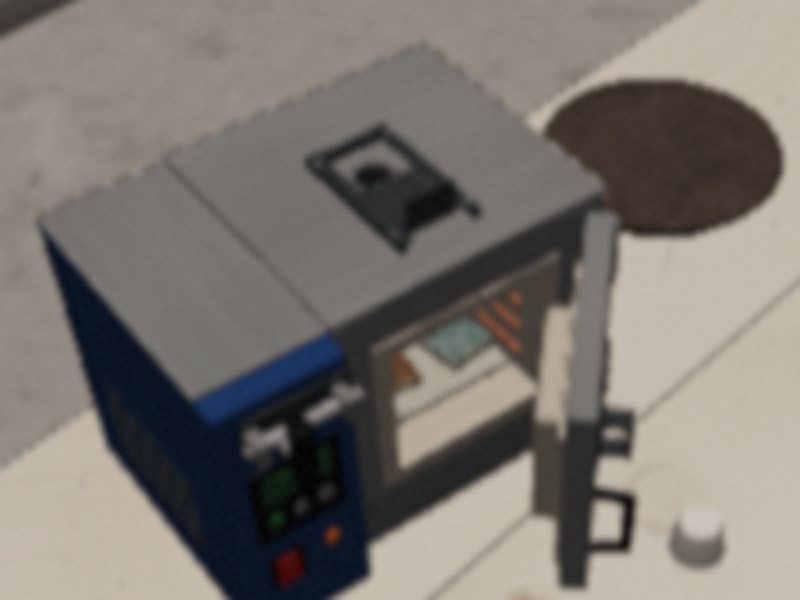

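View pics/d_c.png

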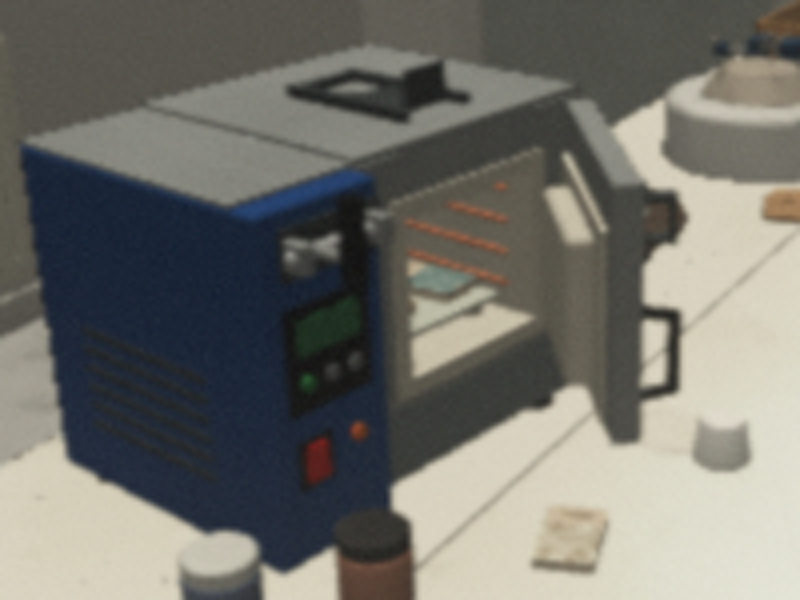

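```bash
cat > h.py <<'E'
import numpy as np
from rig import robot
from scipy.spatial.transform import Rotation as R
P={n:robot.camera_params(n) for n in ["scene","side","wrist"]}
def proj(n,X,ext=None):
    p=P[n];E=p["extrinsics"] if ext is None else ext
    c=np.linalg.inv(E)@np.r_[X,1];return np.array([p["cx"]+p["fx"]*c[0]/c[2],p["cy"]+p["fy"]*c[1]/c[2]])
def k2w(k,pt):
    c,s=np.cos(k[2]),np.sin(k[2]);x,y,z=np.array(pt)/1000
    return np.array([k[0]+c*x-s*y,k[1]+s*x+c*y,z])
def door(a,r,n,z): # r from hinge, n outwards from axis plane (22 = outer face), kiln frame mm
    # shut: dir +y, normal -x ; opens to the front
    d=np.array([-np.sin(a),np.cos(a)]);no=np.array([-np.cos(a),-np.sin(a)])
    p=np.array([-110,-145])+r*d+n*no
    return np.r_[p,z]
E
cat > fit.py <<'E'
from h import *
from scipy.optimize import least_squares
S=lambda u,v:(195+u/4,85+v/4); D=lambda u,v:(190+u/4,130+v/4)
ob=[("scene",(110,165,260),S(40,216)),("scene",(110,-165,260),S(425,42)),("scene",(-110,-165,260),S(605,192)),
("side",(110,165,260),D(25,143)),("side",(110,-165,260),D(370,45)),("side",(-130,165,0),D(285,572)),("side",(-130,65,0),D(388,527))]
od=[("scene",254,S(601,420)),("scene",74,S(585,587)),("side",254,D(641,185)),("side",74,D(639,437))]
ot=[("scene",293,-20,S(435,165)),("side",293,20,D(405,68)),("side",293,-20,D(441,60))]
def f(p,full=False):
    r=[proj(n,k2w(p,X))-uv for n,X,uv in ob]+[proj(n,k2w(p,door(p[3],200,22,z)))-uv for n,z,uv in od]
    return np.ravel(r)
best=min((least_squares(f,[.6,-.1,y,.8],loss="soft_l1") for y in (-1,-.5,0,.5,1)),key=lambda r:r.cost)
print(best.x,best.cost);print(np.round(best.fun.reshape(-1,2),1))
k=best.x
for X in [(-30,-62.5,293),(-30,-22.5,293),(-70,-62.5,293),(-70,-22.5,293),(-172,130,265),(-172,130,212),(-172,124,265)]:
    print(X,*[np.round((proj(n,k2w(k,X))-o)*4) for n,o in (("scene",(195,85)),("side",(190,130)))])
print(k2w(k,door(k[3],125,22,215)))
E
python3 fit.py
```

```text
[ 0.72520782  0.0929589  -0.17334141  0.80407704] 15.615121091662838
[[-1.8 -1.6]
 [ 0.2 -0.3]
 [ 1.  -1.6]
 [-2.5 -2.7]
 [-0.1 -0.9]
 [ 0.2  5.1]
 [ 2.1 -0.1]
 [-0.9 -0.3]
 [ 0.1  1.1]
 [ 0.8 -1.1]
 [-0.   1.8]]
(-30, -62.5, 293) [421. 146.] [403.  49.]
(-30, -22.5, 293) [372. 169.] [362.  60.]
(-70, -62.5, 293) [455. 176.] [444.  57.]
(-70, -22.5, 293) [406. 199.] [404.  68.]
(-172, 130, 265) [296. 426.] [348. 196.]
(-172, 130, 212) [305. 482.] [353. 283.]
(-172, 124, 265) [305. 421.] [355. 193.]
[0.50036302 0.05707907 0.215     ]
```

```bash
sed -i 's/^best=/ob[5]=("side",(-130,165,Z:=10),ob[5][2]);ob[6]=("side",(-130,65,10),ob[6][2]);ob+=[("side",(-70,-22.5,293),(0,0))][:0]\nbest=/' fit.py; python3 fit.py; python3 - <<'E'
from h import *
o=robot.get_obs();print(R.from_quat(o["tool_rot"]).as_matrix().round(3))
E
```

```text
[ 0.72424068  0.0937945  -0.17091161  0.80022088] 14.577932514251417
[[-1.9 -1.2]
 [ 0.1 -0.1]
 [ 1.1 -1.5]
 [-2.5 -2.5]
 [-0.2 -0.8]
 [ 0.2  2.1]
 [ 2.2 -3.1]
 [-1.  -0. ]
 [ 0.1  1.3]
 [ 0.9 -1. ]
 [ 0.   1.9]]
(-30, -62.5, 293) [421. 147.] [403.  49.]
(-30, -22.5, 293) [372. 170.] [363.  60.]
(-70, -62.5, 293) [456. 177.] [445.  57.]
(-70, -22.5, 293) [406. 201.] [405.  69.]
(-172, 130, 265) [297. 427.] [349. 197.]
(-172, 130, 212) [306. 484.] [354. 283.]
(-172, 124, 265) [306. 423.] [357. 194.]
[0.49982279 0.05772139 0.215     ]
[[ 0.408 -0.     0.913]
 [-0.913  0.002  0.408]
 [-0.002 -1.     0.   ]]
```

```bash
cat >> h.py <<'E'
K=np.array([0.7242,0.0938,-0.171])
def pix(n,u,v,z):
    p=P[n];E=p["extrinsics"];d=E[:3,:3]@np.array([(u-p["cx"])/p["fx"],(v-p["cy"])/p["fy"],1]);t=(z-E[2,3])/d[2];return E[:3,3]+t*d
def goal(pos,yaw,tilt=None):
    """print tool-frame shift (cm) and turn for tool down, tool z at world yaw"""
    o=robot.get_obs();R0=R.from_quat(o["tool_rot"]).as_matrix()
    zt=np.array([np.cos(yaw),np.sin(yaw),0]);yt=np.array([0,0,-1.]);G=np.c_[np.cross(yt,zt),yt,zt]
    sh=R0.T@(np.array(pos)-o["position"])*100;rv=R.from_matrix(R0.T@G).as_rotvec()
    print("shift",sh.round(2),"rv",rv.round(3))
def st():
    o=robot.get_obs();print("t",round(o["time"],2),"pos",o["position"].round(4),"F",o["ft_force"].round(2),"w",round(o["grip_width"],4))
    Rm=R.from_quat(o["tool_rot"]).as_matrix();print("yaw",np.arctan2(Rm[1,2],Rm[0,2]).round(3),"down",Rm[:,1].round(3))
E
python3 - <<'E'
from h import *
print("cup",pix("scene",428,160,0.0),pix("side",403,203,0))
for a in (.8,.4,0): print(a,k2w(K,door(a,125,22+9.5,212)))
goal((.45,.015,.33),.629)
E
```

```text
cup [ 4.66615130e-01 -3.78343848e-01  1.11022302e-16] [ 0.46565065 -0.36536727  0.        ]
0.8 [0.49211654 0.05217771 0.212     ]
0.4 [0.53207688 0.08421939 0.212     ]
0 [0.58136041 0.09817045 0.212     ]
shift [-45.49  -8.23  41.69] rv [-0.    -0.209 -0.002]
```

Call:
carry_out:
  moves:
    - [0,0,-8,0,0,0,0]
    - [0,0,-8,0,0,0,0]
    - [0,-22,-8.2,20,0,-0.1,0]
    - [0,-22,-8.2,20,0,-0.1,0]
    - [0,-22,-8.2,20,0,-0.1,0]
    - [0,-45.5,-8.2,41.7,0,-0.209,0]
    - [0,-45.5,-8.2,41.7,0,-0.209,0]
    - [0,-45.5,-8.2,41.7,0,-0.209,0]
    - [0,-45.5,-8.2,41.7,0,-0.209,0]
    - [0,-45.5,-8.2,41.7,0,-0.209,0]
    - [0,-45.5,-8.2,41.7,0,-0.209,0]
    - [0,-45.5,-8.2,41.7,0,-0.209,0]
    - [0,-45.5,-8.2,41.7,0,-0.209,0]
    - [0,-45.5,-8.2,41.7,0,-0.209,0]
    - [0,-45.5,-8.2,41.7,0,-0.209,0]
    - [0,-45.5,-8.2,41.7,0,-0.209,0]
    - [0,-45.5,-8.2,41.7,0,-0.209,0]

```text
time: 1.85
position: [0.4498, 0.0148, 0.3293]
tool_rot: [0.631, -0.321, 0.32, -0.63]
ft_force: [0.2, -0.8, -0.0]
grip_width: 0.0006
```

```bash
python3 - <<'E'
from h import *
import cv2
st()
o=robot.get_obs();T=np.eye(4);T[:3,:3]=R.from_quat(o["tool_rot"]).as_matrix();T[:3,3]=o["position"]
im=robot.camera("wrist")[:,:,::-1].copy()
E=T@P["wrist"]["mount"];np.save("E1.npy",E)
for X in [(110,165,260),(110,-165,260),(-110,-165,260),(-110,65,260),(-70,-62.5,293),(-70,-22.5,293),(-172,130,265)]:
    u=proj("wrist",k2w(K,X),E);print(X,u.round(1));cv2.drawMarker(im,tuple(int(v) for v in u),(0,0,255),0,8)
for a in (.8,):
  for r in (5,200):
    for n in (22,): u=proj("wrist",k2w(K,door(a,r,n,254)),E);print("door",r,u.round(1));cv2.drawMarker(im,tuple(int(v) for v in u),(0,255,0),0,8)
cv2.imwrite("pics/w1.png",im); a=robot.camera("scene");cv2.imwrite("pics/s1.png",a[:,:,::-1])
E
```

```text
t 1.85 pos [0.4498 0.0148 0.3293] F [ 0.18 -0.81 -0.02] w 0.0006
yaw 0.63 down [-0.001 -0.001 -1.   ]
(110, 165, 260) [  495.3 -1059.3]
(110, -165, 260) [ 852.9 -182.3]
(-110, -165, 260) [516.5 110.3]
(-110, 65, 260) [ 267.7 -211.9]
(-70, -62.5, 293) [ 507.2 -112.5]
(-70, -22.5, 293) [ 455.9 -189.9]
(-172, 130, 265) [  91.1 -231.7]
door 5 [482. 122.]
door 200 [202.1 121.6]
```

View pics/w1.png

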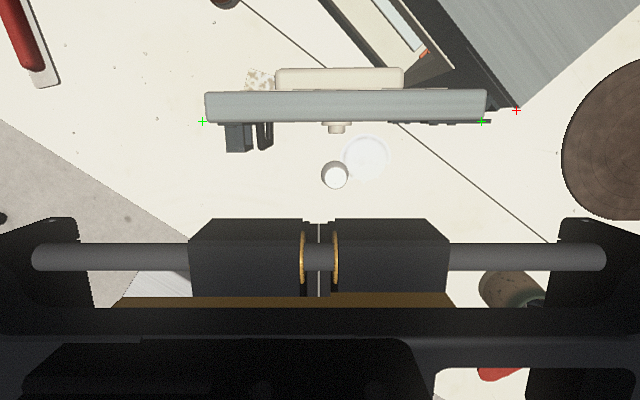

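View pics/s1.png

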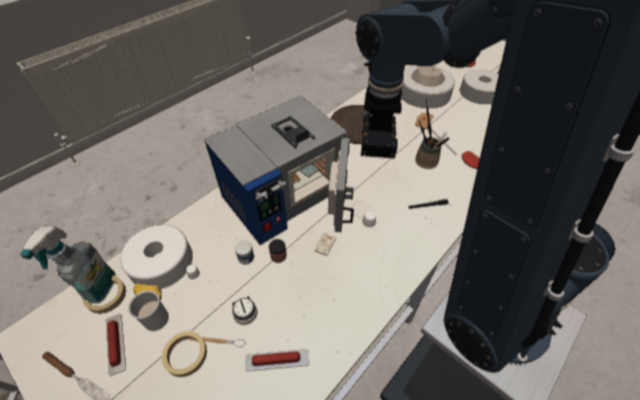

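```bash
python3 - <<'E'
from h import *
E=np.load("E1.npy")
for r in (100,112,125):
  for z in (130,160,190,215):
    X=k2w(K,door(.8,r,32,z)); print(r,z,"wrist",proj("wrist",X,E).round(0),"sidecrop",((proj("side",X)-(190,130))*4).round(0))
goal(k2w(K,door(.8,125,22+9.5+15,212+25)),.629)
E
python3 - <<'E'
import cv2
a=cv2.imread("pics/w1.png")[80:190,190:520];cv2.imwrite("pics/w1c.png",cv2.resize(a,None,fx=2.4,fy=2.4,interpolation=cv2.INTER_CUBIC))
E
```

```text
100 130 wrist [335. 131.] sidecrop [629. 304.]
100 160 wrist [337. 132.] sidecrop [629. 264.]
100 190 wrist [339. 133.] sidecrop [630. 223.]
100 215 wrist [341. 134.] sidecrop [631. 189.]
112 130 wrist [325. 131.] sidecrop [632. 311.]
112 160 wrist [325. 132.] sidecrop [632. 271.]
112 190 wrist [326. 133.] sidecrop [633. 229.]
112 215 wrist [327. 134.] sidecrop [634. 194.]
125 130 wrist [313. 131.] sidecrop [635. 318.]
125 160 wrist [312. 132.] sidecrop [636. 278.]
125 190 wrist [312. 133.] sidecrop [637. 236.]
125 215 wrist [311. 134.] sidecrop [637. 201.]
shift [-0.62  9.24  4.18] rv [ 0.001 -0.001 -0.   ]
```

View pics/w1c.png

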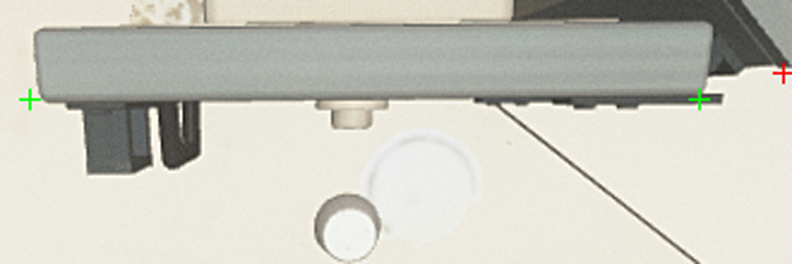

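Call:
carry_out:
  moves:
    - [0,-1.6,4.5,2,0,0,0]
    - [0,-1.6,9.2,3.2,0,0,0]
    - [0,-1.6,9.2,3.2,0,0,0]
    - [0,-1.6,9.2,3.2,0,0,0]
    - [0,-1.6,9.2,3.2,0,0,0]

```text
time: 2.45
position: [0.4677, 0.0454, 0.2396]
tool_rot: [-0.63, 0.32, -0.323, 0.63]
ft_force: [-0.1, -0.3, 0.9]
grip_width: 0.0005
```

```bash
python3 - <<'E'
from h import *
st()
for a in np.r_[.8,np.arange(.8,-.05,-.04)]: print(a.round(2),end=" ");goal(k2w(K,door(a,135,22+9.5,237)),-.171+a)
E
```

```text
t 2.45 pos [0.4677 0.0454 0.2396] F [-0.09 -0.3   0.89] w 0.0005
yaw 0.627 down [ 0.004 -0.001 -1.   ]
0.8 shift [-0.12  0.27  2.37] rv [-0.003 -0.002  0.003]
0.8 shift [-0.12  0.27  2.37] rv [-0.003 -0.002  0.003]
0.76 shift [-0.24  0.27  2.92] rv [-0.003  0.038  0.003]
0.72 shift [-0.33  0.27  3.46] rv [-0.003  0.078  0.003]
0.68 shift [-0.4   0.27  4.01] rv [-0.003  0.118  0.003]
0.64 shift [-0.45  0.27  4.57] rv [-0.003  0.158  0.003]
0.6 shift [-0.48  0.27  5.12] rv [-0.003  0.198  0.003]
0.56 shift [-0.49  0.27  5.67] rv [-0.003  0.238  0.003]
0.52 shift [-0.47  0.28  6.23] rv [-0.003  0.278  0.002]
0.48 shift [-0.43  0.28  6.78] rv [-0.003  0.318  0.002]
0.44 shift [-0.37  0.28  7.33] rv [-0.003  0.358  0.002]
0.4 shift [-0.29  0.28  7.88] rv [-0.003  0.398  0.002]
0.36 shift [-0.19  0.28  8.42] rv [-0.003  0.438  0.002]
0.32 shift [-0.06  0.28  8.96] rv [-0.003  0.478  0.002]
0.28 shift [0.09 0.29 9.5 ] rv [-0.003  0.518  0.002]
0.24 shift [ 0.26  0.29 10.03] rv [-0.003  0.558  0.002]
0.2 shift [ 0.45  0.29 10.55] rv [-0.003  0.598  0.002]
0.16 shift [ 0.66  0.29 11.06] rv [-0.003  0.638  0.002]
0.12 shift [ 0.89  0.29 11.57] rv [-0.004  0.678  0.002]
0.08 shift [ 1.14  0.3  12.06] rv [-0.004  0.718  0.002]
0.04 shift [ 1.41  0.3  12.54] rv [-0.004  0.758  0.002]
-0.0 shift [ 1.7   0.3  13.02] rv [-0.004  0.798  0.002]
-0.04 shift [ 2.01  0.3  13.48] rv [-0.004  0.838  0.002]
```

Call:
carry_out:
  moves:
    - [0,0,0,1,0,0,0]
    - [0,0,0,1.6,0,0,0]
    - [0,0,0,2.0,0,0,0]
    - [0,-0.1,0.1,2.4,0,0,0]
    - [0,-0.2,0.1,2.9,0,0.04,0]
    - [0,-0.3,0.1,3.4,0,0.08,0]
    - [0,-0.4,0.1,4.0,0,0.12,0]
    - [0,-0.45,0.1,4.6,0,0.16,0]

```text
time: 3.25
position: [0.5009, 0.0775, 0.2365]
tool_rot: [0.603, -0.371, 0.37, -0.602]
ft_force: [-1.5, -0.7, 0.2]
grip_width: 0.0006
```

```bash
cat >look.py <<'E'
import sys,cv2
from h import *
st()
for n in sys.argv[2:]:
    cv2.imwrite(f"pics/{n}{sys.argv[1]}.png",robot.camera(n)[:,:,::-1])
E
python3 look.py 2 wrist
```

```text
t 3.25 pos [0.5009 0.0775 0.2365] F [-1.46 -0.68  0.23] w 0.0006
yaw 0.468 down [-0.001 -0.    -1.   ]
```

View pics/wrist2.png

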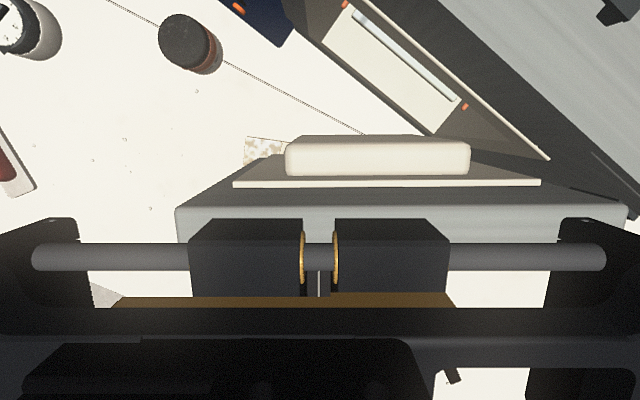

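```bash
python3 - <<'E'
from h import *
for a in np.arange(.64,-.05,-.04): print(a.round(2),end=" ");goal(k2w(K,door(a,135,22+9.5,237)),-.171+a)
E
```

```text
0.64 shift [ 0.2  -0.04 -0.1 ] rv [-0.001 -0.002  0.   ]
0.6 shift [ 0.08 -0.03  0.45] rv [-0.001  0.038  0.   ]
0.56 shift [-0.02 -0.03  0.99] rv [-0.001  0.078  0.   ]
0.52 shift [-0.09 -0.03  1.54] rv [-0.001  0.118  0.   ]
0.48 shift [-0.14 -0.03  2.1 ] rv [-0.001  0.158  0.   ]
0.44 shift [-0.17 -0.03  2.65] rv [-0.001  0.198  0.   ]
0.4 shift [-0.17 -0.03  3.2 ] rv [-0.001  0.238  0.   ]
0.36 shift [-0.16 -0.03  3.76] rv [-0.001  0.278  0.   ]
0.32 shift [-0.12 -0.03  4.31] rv [-0.001  0.318  0.   ]
0.28 shift [-0.06 -0.03  4.86] rv [-0.001  0.358  0.   ]
0.24 shift [ 0.02 -0.03  5.41] rv [-0.001  0.398 -0.   ]
0.2 shift [ 0.12 -0.03  5.95] rv [-0.001  0.438 -0.   ]
0.16 shift [ 0.25 -0.03  6.5 ] rv [-0.001  0.478 -0.   ]
0.12 shift [ 0.4  -0.03  7.03] rv [-0.001  0.518 -0.   ]
0.08 shift [ 0.57 -0.03  7.56] rv [-0.001  0.558 -0.   ]
0.04 shift [ 0.76 -0.03  8.08] rv [-0.001  0.598 -0.   ]
-0.0 shift [ 0.97 -0.03  8.59] rv [-0.001  0.638 -0.   ]
-0.04 shift [ 1.2  -0.03  9.1 ] rv [-0.001  0.678 -0.   ]
```

Call:
carry_out:
  moves:
    - [0,0,0,0.45,0,0.04,0]
    - [0,0,0,1.0,0,0.08,0]
    - [0,-0.1,0,1.55,0,0.12,0]
    - [0,-0.1,0,2.1,0,0.16,0]
    - [0,-0.15,0,2.65,0,0.2,0]
    - [0,-0.15,0,3.2,0,0.24,0]
    - [0,-0.15,0,3.75,0,0.28,0]
    - [0,-0.1,0,4.3,0,0.32,0]
    - [0,-0.05,0,4.85,0,0.36,0]
    - [0,0,0,5.4,0,0.4,0]
    - [0,0.1,0,5.9,0,0.44,0]
    - [0,0.2,0,6.3,0,0.465,0]
    - [0,0.3,0,6.6,0,0.485,0]
    - [0,0.35,0,6.85,0,0.505,0]
    - [0,0.4,0,7.1,0,0.52,0]
    - [0,0.45,0,7.3,0,0.54,0]

```text
time: 4.9
position: [0.5683, 0.1061, 0.2364]
tool_rot: [-0.482, 0.518, -0.518, 0.481]
ft_force: [-0.4, -0.1, -0.9]
grip_width: 0.0008
```

```bash
python3 look.py 3 wrist scene; python3 - <<'E'
from h import *
for a in np.arange(.12,-.09,-.04): print(a.round(2),end=" ");goal(k2w(K,door(a,135,22+9.5,237)),-.171+a)
E
```

```text
t 4.9 pos [0.5683 0.1061 0.2364] F [-0.42 -0.12 -0.85] w 0.0008
yaw -0.072 down [-0. -0. -1.]
0.12 shift [ 0.02 -0.04 -0.22] rv [-0.001 -0.021  0.   ]
0.08 shift [-0.11 -0.04  0.32] rv [-0.001  0.019  0.   ]
0.04 shift [-0.21 -0.04  0.86] rv [-0.001  0.059  0.   ]
-0.0 shift [-0.3  -0.04  1.41] rv [-0.001  0.099  0.   ]
-0.04 shift [-0.36 -0.04  1.96] rv [-0.001  0.139  0.   ]
-0.08 shift [-0.4  -0.04  2.52] rv [-0.001  0.179  0.   ]
```

View pics/wrist3.png

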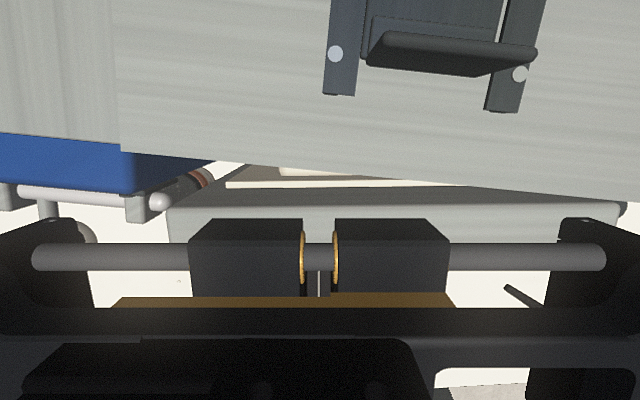

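View pics/scene3.png

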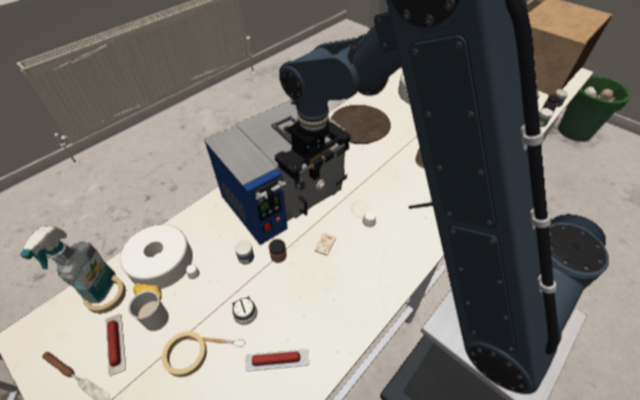

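Call:
carry_out:
  moves:
    - [0,-0.1,0,0.25,0,0.015,0]
    - [0,-0.1,0,0.5,0,0.035,0]
    - [0,-0.2,0,0.75,0,0.05,0]
    - [0,-0.2,0,1.0,0,0.07,0]
    - [0,-0.25,0,1.2,0,0.085,0]
    - [0,-0.3,0,1.35,0,0.095,0]

```text
time: 5.6
position: [0.5823, 0.108, 0.2366]
tool_rot: [0.457, -0.54, 0.54, -0.456]
ft_force: [-1.5, 0.3, 0.8]
grip_width: 0.0005
```

```bash
python3 look.py 4 wrist
```

```text
t 5.6 pos [0.5823 0.108  0.2366] F [-1.52  0.34  0.76] w 0.0005
yaw -0.167 down [ 0. -0. -1.]
```

View pics/wrist4.png

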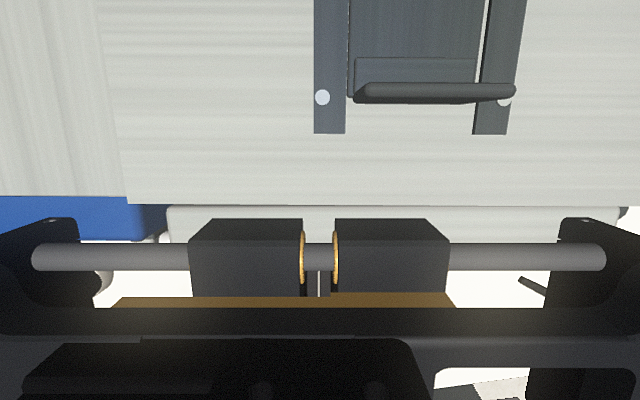

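Call:
carry_out:
  moves:
    - [0,0,0,0.1,0,0.005,0]
    - [0,0,0,0.2,0,0.005,0]
    - [0,0,0,0.3,0,0.005,0]

```text
time: 5.95
position: [0.5838, 0.1081, 0.2366]
tool_rot: [-0.456, 0.542, -0.54, 0.455]
ft_force: [-5.0, 1.8, 4.8]
grip_width: 0.0007
```

Call:
carry_out:
  moves:
    - [0,0,0,0.1,0,0,0]
    - [0,0,0,0.2,0,0,0]
    - [0,0,0,0.2,0,0,0]

```text
time: 6.25
position: [0.5838, 0.1081, 0.2366]
tool_rot: [-0.457, 0.543, -0.539, 0.454]
ft_force: [-7.8, 1.4, 5.8]
grip_width: 0.0008
```

```bash
python3 look.py 5 wrist scene; python3 - <<'E'
import cv2
a=cv2.imread("pics/scene5.png")[85:235,195:395];cv2.imwrite("pics/s5c.png",cv2.resize(a,None,fx=4,fy=4,interpolation=cv2.INTER_CUBIC))
E
```

```text
t 6.25 pos [0.5838 0.1081 0.2366] F [-7.8   1.37  5.79] w 0.0008
yaw -0.171 down [-0.007  0.001 -1.   ]
```

View pics/wrist5.png

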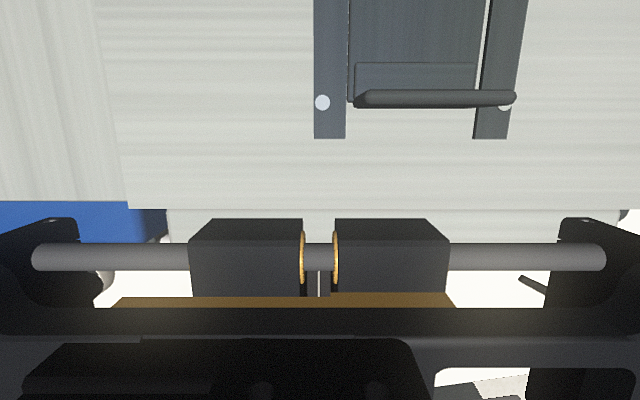

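View pics/s5c.png

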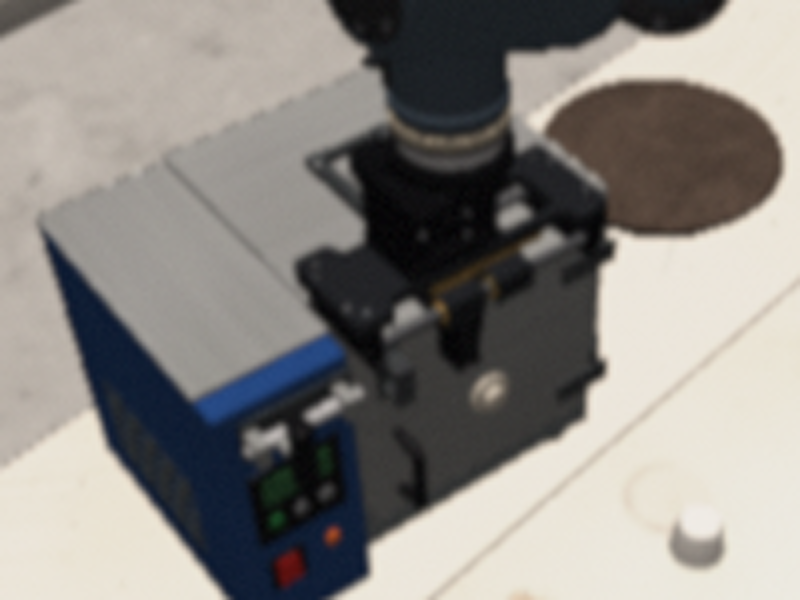

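Call:
carry_out:
  moves:
    - [0,0,0,-1,0,0,0]
    - [0,0,0,-4,0,0,0]
    - [0,0,-4,-4.5,0,0,0]
    - [0,0,-8,-4.5,0,0,0]
    - [0,-5,-8,-4.5,0,0,0]
    - [0,-5,-8,-4.5,0,0,0]
    - [0,-5,-8,-4.5,0,0,0]

```text
time: 7.05
position: [0.551, 0.1649, 0.3165]
tool_rot: [0.456, -0.54, 0.541, -0.456]
ft_force: [-0.1, -0.3, -0.2]
grip_width: 0.0006
```

```bash
cat > ov.py <<'E'
import sys,cv2
from h import *
st()
o=robot.get_obs();T=np.eye(4);T[:3,:3]=R.from_quat(o["tool_rot"]).as_matrix();T[:3,3]=o["position"]
im=robot.camera("wrist")[:,:,::-1].copy();E=T@P["wrist"]["mount"]
for X in eval(sys.argv[2]):
    u=proj("wrist",k2w(K,X),E);print(X,u.round(1));cv2.drawMarker(im,tuple(int(v) for v in u),(0,0,255),0,8)
cv2.imwrite(f"pics/ov{sys.argv[1]}.png",im)
E
python3 ov.py 1 "[(-69.5,-62.5,293),(-69.5,-22.5,293),(-172,130,265),(-130,65,250),(-132,55,254),(-132,-140,254),(-110,65,260)]"; python3 look.py 6 scene
python3 - <<'E'
from h import *
goal(k2w(K,(-175,176,300)),-.171)
goal(k2w(K,(-175,176,253)),-.171)
import cv2
a=cv2.imread("pics/scene6.png")[85:235,195:395];cv2.imwrite("pics/s6c.png",cv2.resize(a,None,fx=4,fy=4,interpolation=cv2.INTER_CUBIC))
E
```

```text
t 7.05 pos [0.551  0.1649 0.3165] F [-0.12 -0.26 -0.18] w 0.0006
yaw -0.169 down [ 0.001 -0.001 -1.   ]
(-69.5, -62.5, 293) [527.5  23.8]
(-69.5, -22.5, 293) [445.9  23.6]
(-172, 130, 265) [182.5 208. ]
(-130, 65, 250) [281.2 142.6]
(-132, 55, 254) [295.6 146.1]
(-132, -140, 254) [587.1 146.6]
(-110, 65, 260) [278.4 111.5]
t 7.1 pos [0.5507 0.1641 0.316 ] F [ 0.11 -0.5  -0.59] w 0.0002
yaw -0.17 down [-0.    -0.001 -1.   ]
shift [-13.67   1.57   0.79] rv [ 0.001 -0.     0.001]
shift [-13.67   6.27   0.8 ] rv [ 0.001 -0.     0.001]
```

View pics/ov1.png

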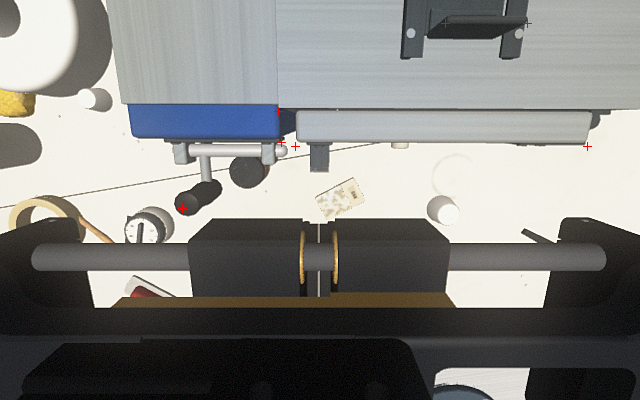

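View pics/s6c.png

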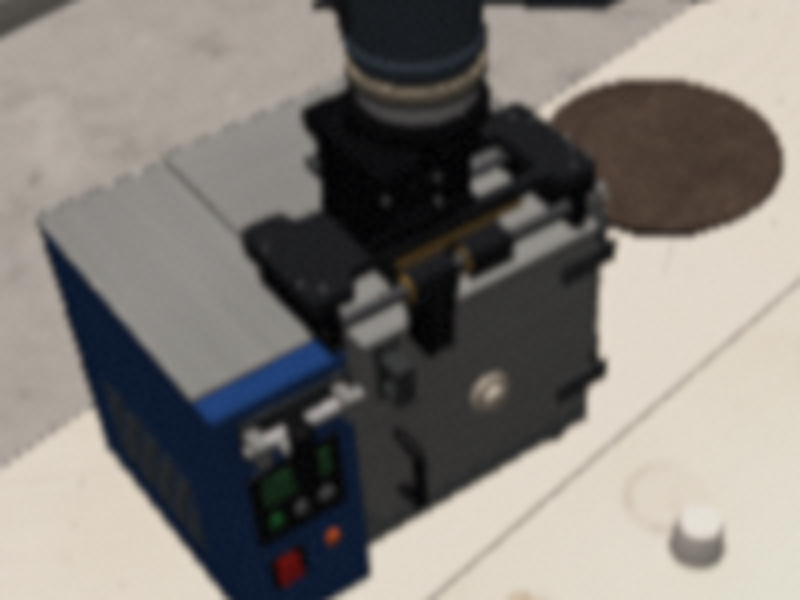

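Call:
carry_out:
  moves:
    - [0,-5,0,1,0,0,0]
    - [0,-10,0,1,0,0,0]
    - [0,-13.3,0,1,0,0,0]
    - [0,-13.3,0,1,0,0,0]
    - [0,-13.3,4,1,0,0,0]
    - [0,-13.3,6.3,1,0,0,0]
    - [0,-13.3,6.3,1,0,0,0]
    - [0,-13.3,6.3,1,0,0,0]

```text
time: 7.95
position: [0.5839, 0.2923, 0.2533]
tool_rot: [-0.455, 0.541, -0.541, 0.455]
ft_force: [0.2, 0.4, 0.7]
grip_width: 0.0008
```

```bash
python3 ov.py 2 "[(-170.5,128,265),(-130,65,250)]"; python3 look.py 7 side; python3 - <<'E'
from h import *
goal(k2w(K,(-172.5,152,253)),-.171)
goal(k2w(K,(-172.5,112,253)),-.171)
import cv2
a=cv2.imread("pics/side7.png")[130:280,190:390];cv2.imwrite("pics/d7c.png",cv2.resize(a,None,fx=4,fy=4,interpolation=cv2.INTER_CUBIC))
E
```

```text
t 7.95 pos [0.5839 0.2923 0.2533] F [0.21 0.38 0.74] w 0.0008
yaw -0.173 down [-0.001 -0.001 -1.   ]
(-170.5, 128, 265) [410.4 265.4]
(-130, 65, 250) [537.9 173.8]
t 8.0 pos [0.5846 0.2927 0.2546] F [0.52 0.13 0.02] w 0.0004
yaw -0.173 down [ 0.002  0.    -1.   ]
shift [ 2.06  0.22 -0.12] rv [-0.003 -0.001 -0.001]
shift [ 6.06  0.22 -0.12] rv [-0.003 -0.001 -0.001]
```

View pics/ov2.png

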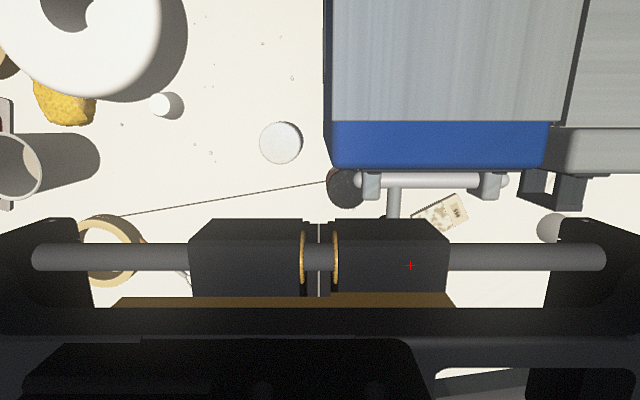

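View pics/d7c.png

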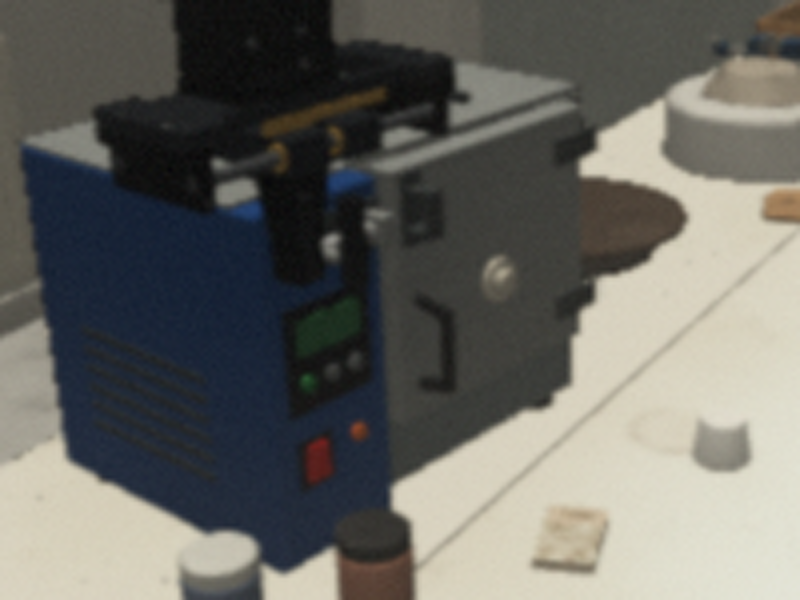

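Call:
carry_out:
  moves:
    - [0,0.6,0,0,0,0,0]
    - [0,1.2,0,0,0,0,0]
    - [0,1.8,0,0,0,0,0]
    - [0,2.2,0,0,0,0,0]
    - [0,2.6,0,0,0,0,0]
    - [0,3.0,0,0,0,0,0]
    - [0,3.4,0,0,0,0,0]

```text
time: 8.75
position: [0.5778, 0.2602, 0.2538]
tool_rot: [-0.455, 0.541, -0.541, 0.456]
ft_force: [-0.0, 2.0, 1.2]
grip_width: 0.0003
```

```bash
python3 look.py 8 wrist side; python3 - <<'E'
import cv2
a=cv2.imread("pics/side8.png")[130:280,190:390];cv2.imwrite("pics/d8c.png",cv2.resize(a,None,fx=4,fy=4,interpolation=cv2.INTER_CUBIC))
E
```

```text
t 8.75 pos [0.5778 0.2602 0.2538] F [-0.04  2.01  1.21] w 0.0003
yaw -0.171 down [ 0.     0.001 -1.   ]
```

View pics/wrist8.png

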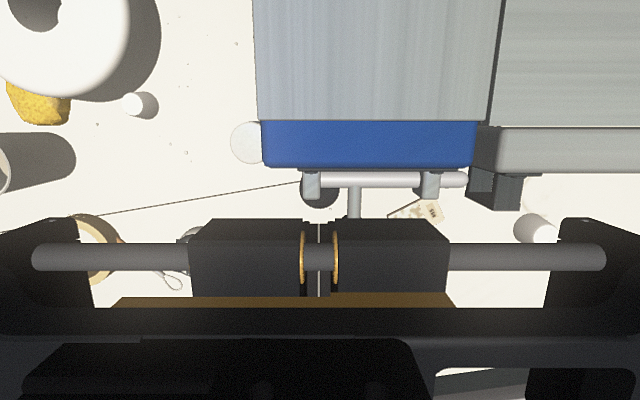

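View pics/d8c.png

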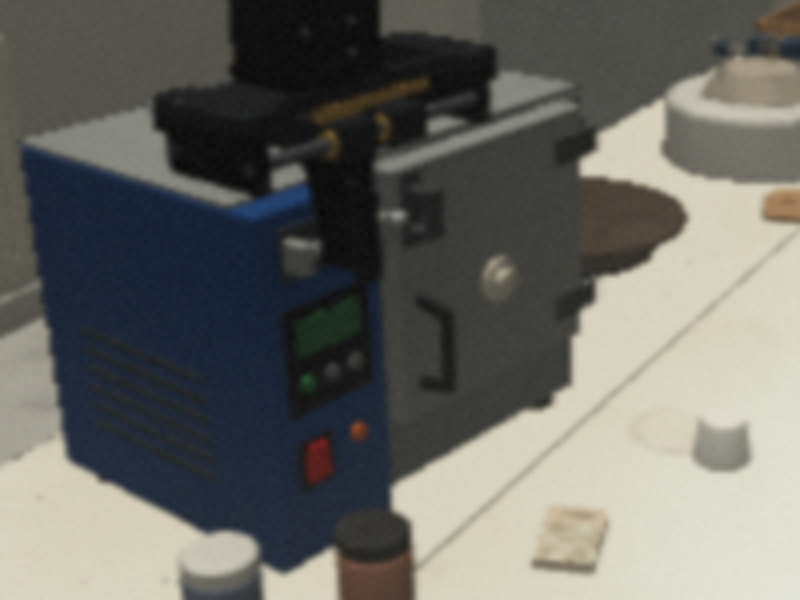

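Call:
carry_out:
  moves:
    - [0,0.4,0,0,0,0,0]
    - [0,0.8,0,0,0,0,0]
    - [0,1.2,0,0,0,0,0]
    - [0,1.6,0,0,0,0,0]
    - [0,2.0,0,0,0,0,0]

```text
time: 9.35
position: [0.5743, 0.2401, 0.2535]
tool_rot: [-0.455, 0.541, -0.541, 0.455]
ft_force: [-0.1, 1.6, -0.5]
grip_width: 0.0004
```

```bash
python3 look.py 9 wrist
```

```text
t 9.35 pos [0.5743 0.2401 0.2535] F [-0.08  1.57 -0.54] w 0.0004
yaw -0.171 down [-0.  0. -1.]
```

View pics/wrist9.png

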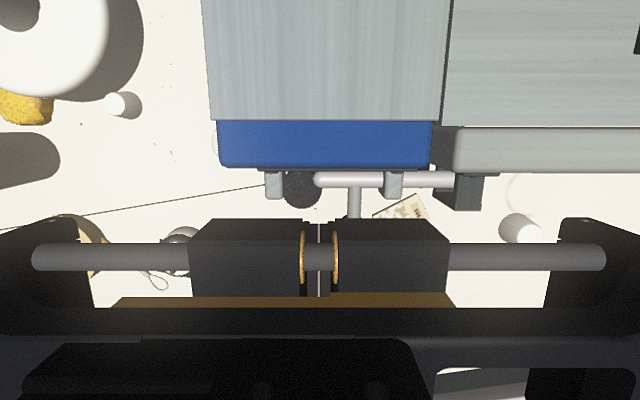

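Through the keeper mouth; on to the stop in smaller steps.

Call:
carry_out:
  moves:
    - [0,0.3,0,0,0,0,0]
    - [0,0.5,0,0,0,0,0]
    - [0,0.7,0,0,0,0,0]
    - [0,0.8,0,0,0,0,0]

```text
time: 9.8
position: [0.5731, 0.233, 0.2536]
tool_rot: [-0.455, 0.541, -0.541, 0.456]
ft_force: [0.0, 4.1, 0.7]
grip_width: 0.0006
```

Call:
carry_out:
  moves:
    - [0,0.1,0,0,0,0,0]
    - [0,0.2,0,0,0,0,0]
    - [0,0.3,0,0,0,0,0]

```text
time: 10.1
position: [0.573, 0.2326, 0.2538]
tool_rot: [-0.453, 0.542, -0.54, 0.457]
ft_force: [3.5, 11.4, 0.1]
grip_width: 0.0006
```

```bash
python3 look.py 10 wrist; python3 - <<'E'
from h import *
o=robot.get_obs();p=o["position"][:2]-K[:2];c,s=np.cos(K[2]),np.sin(K[2]);print("kiln xy",(c*p[0]+s*p[1])*1000,(-s*p[0]+c*p[1])*1000)
E
```

```text
t 10.1 pos [0.573  0.2326 0.2538] F [ 3.47 11.37  0.07] w 0.0006
yaw -0.171 down [ 0.002  0.006 -1.   ]
kiln xy -172.57727810914508 111.07855502439675
```

View pics/wrist10.png

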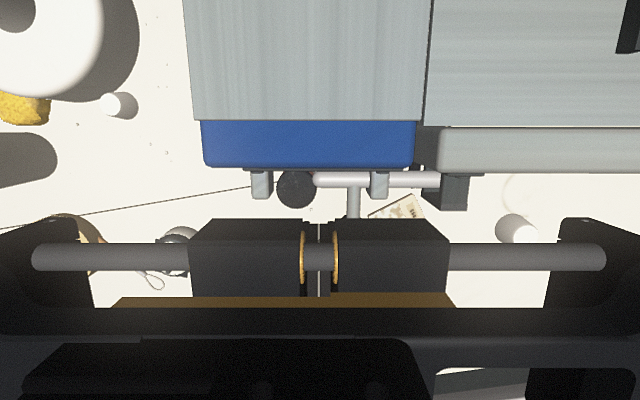

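Call:
carry_out:
  moves:
    - [0,-0.5,0,0,0,0,0]
    - [0,-2,0,0,0,0,0]
    - [0,-2,-5,0,0,0,0]
    - [0,-2,-10,0,0,0,0]
    - [0,3,-10,2,0,0,0]
    - [0,8,-10,4,0,0,0]
    - [0,13,-10,4.8,0,0,0]
    - [0,15.3,-10,4.8,0,0,0]
    - [0,15.3,-10,4.8,0,0,0]
    - [0,15.3,-10,4.8,0,0,0]

```text
time: 11.15
position: [0.5938, 0.0704, 0.3534]
tool_rot: [-0.455, 0.542, -0.541, 0.455]
ft_force: [-0.4, 0.1, -0.3]
grip_width: 0.0005
```

```bash
python3 ov.py 3 "[(-68,-64.5,293),(-68,-24.5,293)]"; python3 look.py 11 side scene; python3 - <<'E'
from h import *
goal(k2w(K,(-103,-44.5,298)),-.171)
import cv2
a=cv2.imread("pics/side11.png")[130:280,190:390];cv2.imwrite("pics/d11c.png",cv2.resize(a,None,fx=4,fy=4,interpolation=cv2.INTER_CUBIC))
E
```

```text
t 11.15 pos [0.5938 0.0704 0.3534] F [-0.42  0.11 -0.27] w 0.0005
yaw -0.173 down [-0.001  0.    -1.   ]
(-68, -64.5, 293) [346.1 137.3]
(-68, -24.5, 293) [285.2 137.4]
t 11.2 pos [0.5938 0.0713 0.3534] F [-0.15  0.16 -0.27] w 0.0006
yaw -0.171 down [-0.  0. -1.]
shift [0.09 5.54 2.19] rv [ 0.     0.002 -0.   ]
```

View pics/ov3.png

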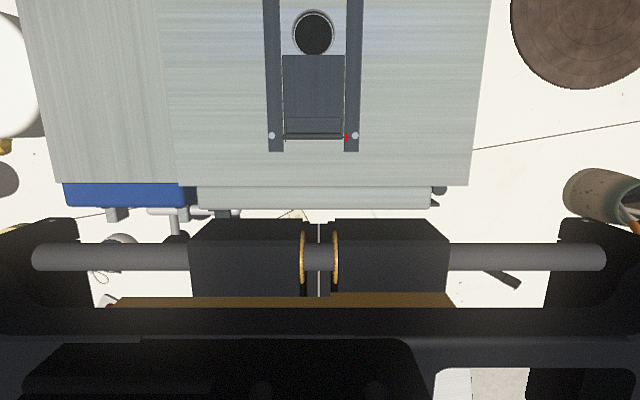

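View pics/d11c.png

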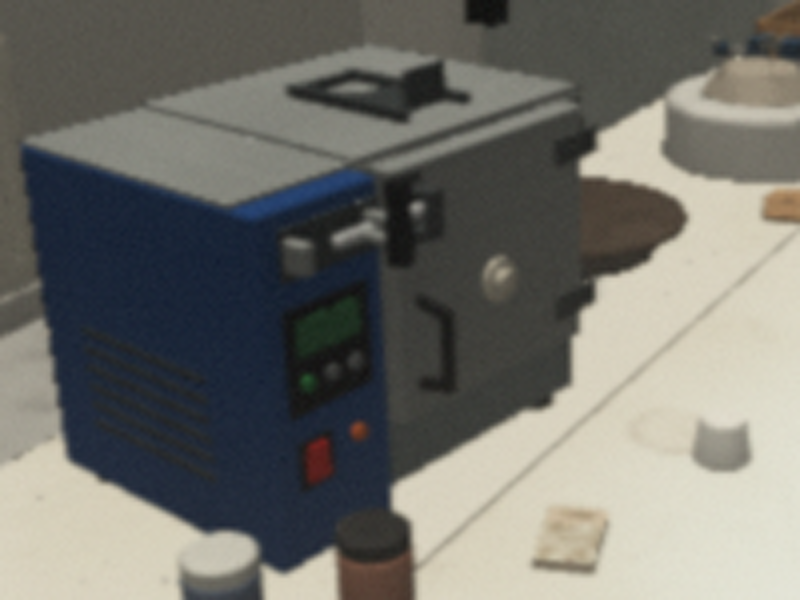

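Call:
carry_out:
  moves:
    - [0,0.1,3,2,0,0,0]
    - [0,0.1,5.5,2.2,0,0,0]
    - [0,0.1,5.5,2.7,0,0,0]
    - [0,0.1,5.5,3.4,0,0,0]
    - [0,0.1,5.5,4.1,0,0,0]
    - [0,0.1,5.5,4.6,0,0,0]
    - [0,0.1,5.5,5.1,0,0,0]
    - [0,0.1,5.5,5.6,0,0,0]
    - [0,0.1,5.5,6.1,0,0,0]

```text
time: 12.2
position: [0.654, 0.0592, 0.2991]
tool_rot: [0.455, -0.541, 0.541, -0.456]
ft_force: [-1.9, 0.5, 1.8]
grip_width: 0.0002
```

```bash
python3 look.py 12 wrist
```

```text
t 12.2 pos [0.654  0.0592 0.2991] F [-1.89  0.48  1.78] w 0.0002
yaw -0.171 down [ 0.  0. -1.]
```

View pics/wrist12.png

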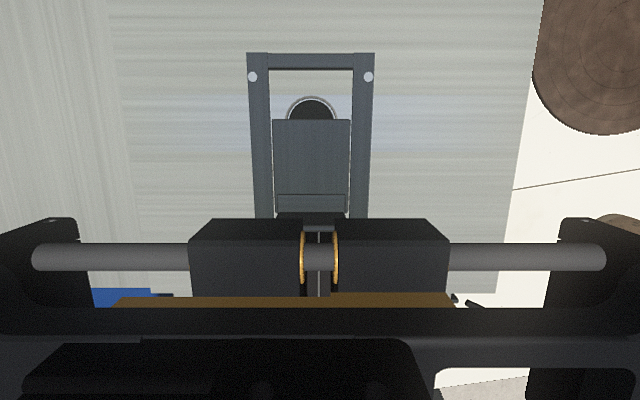

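Call:
carry_out:
  moves:
    - [0,0,0,0.5,0,0,0]
    - [0,0,0,1.0,0,0,0]
    - [0,0,0,1.5,0,0,0]
    - [0,0,0,1.9,0,0,0]
    - [0,0,0,2.2,0,0,0]
    - [0,0,0,2.4,0,0,0]
    - [0,0,0,2.5,0,0,0]
    - [0,0,0,2.6,0,0,0]

```text
time: 13.05
position: [0.6786, 0.0549, 0.2985]
tool_rot: [-0.456, 0.541, -0.54, 0.455]
ft_force: [-4.1, -0.3, 2.7]
grip_width: 0.0003
```

Call:
carry_out:
  moves:
    - [0,0,0,0.1,0,0,0]
    - [0,0,0,0.2,0,0,0]
    - [0,0,0,0.3,0,0,0]
    - [0,0,0,0.3,0,0,0]

```text
time: 13.45
position: [0.6788, 0.0548, 0.2985]
tool_rot: [-0.458, 0.543, -0.539, 0.453]
ft_force: [-9.3, 0.2, 5.0]
grip_width: 0.0003
```

```bash
python3 look.py 13 wrist;python3 - <<'E'
from h import *
o=robot.get_obs();p=o["position"][:2]-K[:2];c,s=np.cos(K[2]),np.sin(K[2]);print("kiln xy",(c*p[0]+s*p[1])*1000,(-s*p[0]+c*p[1])*1000)
E
```

```text
t 13.45 pos [0.6788 0.0548 0.2985] F [-9.33  0.24  5.02] w 0.0003
yaw -0.171 down [-0.009  0.001 -1.   ]
kiln xy -38.09231570799954 -46.11894791573212
```

View pics/wrist13.png

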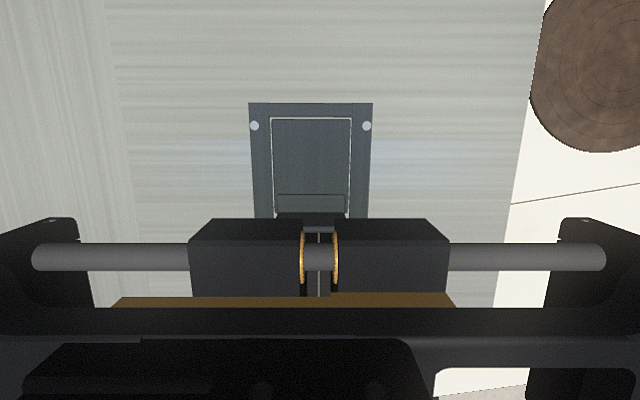

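Call:
carry_out:
  moves:
    - [0,0,0,-0.5,0,0,0]
    - [0,0,0,-2,0,0,0]
    - [0,0,-4,-3,0,0,0]
    - [0,0,-9,-6,0,0,0]
    - [0,0,-12,-10,0,0,0]
    - [0,0,-12,-12,0,0,0]
    - [0,0,-12,-12,0,0,0]
    - [0,0,-12,-12,0,0,0]
    - [0,0,-12,-12,0,0,0]

```text
time: 14.4
position: [0.5649, 0.0745, 0.4177]
tool_rot: [0.455, -0.541, 0.541, -0.455]
ft_force: [0.0, 0.2, 0.0]
grip_width: 0.0004
```

```bash
python3 look.py 14 wrist side scene; python3 - <<'E'
import cv2,numpy as np
a=cv2.imread("pics/side14.png")[130:280,190:390];cv2.imwrite("pics/d14c.png",cv2.resize(a,None,fx=4,fy=4,interpolation=cv2.INTER_CUBIC))
E
```

```text
t 14.4 pos [0.5649 0.0745 0.4177] F [0.01 0.24 0.05] w 0.0004
yaw -0.171 down [ 0. -0. -1.]
```

View pics/wrist14.png

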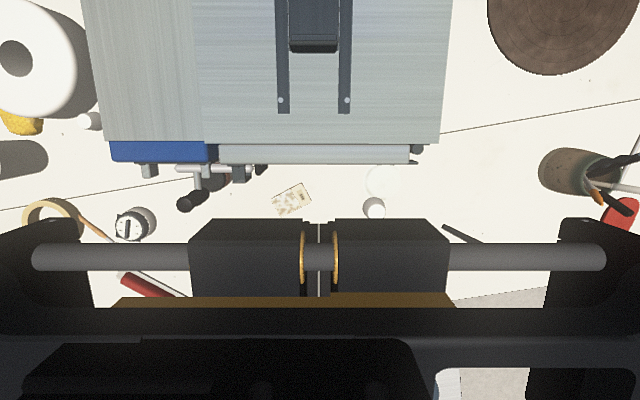

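View pics/d14c.png

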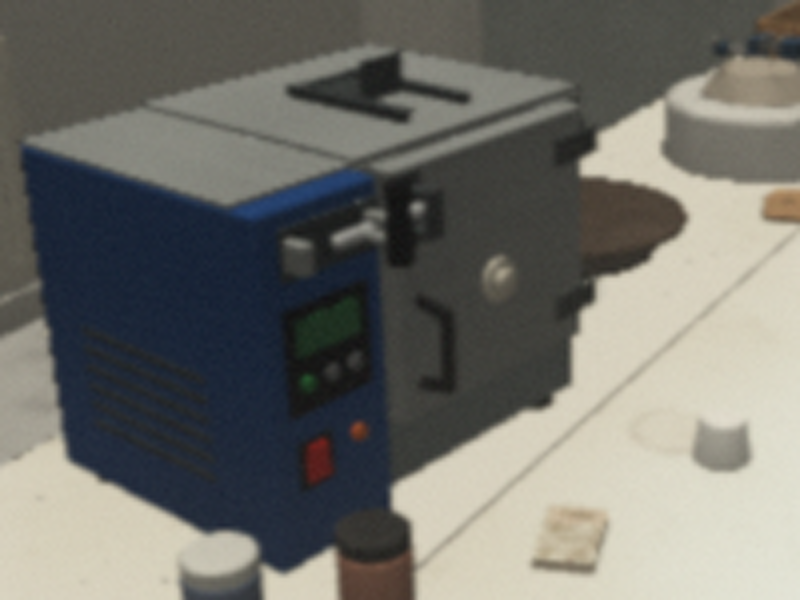

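View pics/scene14.png

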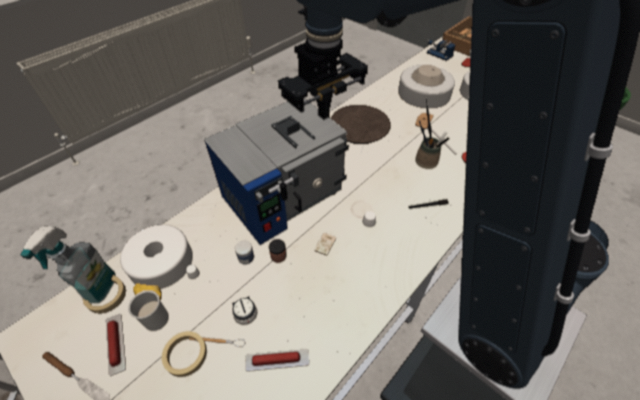

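```bash
python3 -c "
from h import *
for y in (90,88,94): print(((proj('side',k2w(K,(-170.5,y-2,265)))-(190,130))*4).round())
print(robot.hand_in())"
```

```text
[399. 178.]
[402. 177.]
[394. 179.]
the job is handed in; nothing more can be done
None
```

The kiln is closed up and the job handed in at about 14.5 s of the 58 s allowed.

| Step | How it was done | Where it stopped |
|---|---|---|
| Door | Eased shut with closed fingertips, 2–3 mm per 0.1 s row or less over the last stretch | Stalled at 8 N, about 1 mm from the expected shut position |
| Bolt | Pushed across into the keeper after the door was shut | Stalled at about 12 N; knob centre at y ≈ 87 mm, 88 expected after correcting the kiln pose |
| Damper | Pushed back last | Stalled at about 10 N, 0.6 mm from the expected closed position; the wrist view shows the vent covered |

After backing off, the wrist force read about zero. The final pictures show the door shut, the rod in the keeper, the damper back, and the jars, tile, timer, plug and brush where they started. No check failed. The initial kiln pose from the fixed cameras was about 2 mm off, and I corrected it from the wrist view. Door speed was not measured directly; from the commanded steps it was about 0.2 rad/s over the last 0.1 rad.

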